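# Ready the reel-spooling station for a small spool

### The arm

A 6-joint arm with a two-finger parallel gripper is mounted at the origin on the work surface. World frame = base frame: x ahead of the robot, y to its left, z up, the work surface at z = 0. Lengths are in mm, angles in rad, forces in N, time in s.
With the tool pointing down it reaches from about 350 to 800 mm from the base axis. Payload 7.3 kg.
Tool frame: the origin (TCP) lies at the very end of the fingers, on their centre line; the grasp point (between the pads) lies 19 mm behind it; z points along the fingers, y is the line along which they close (so a half turn about z gives the same grasp; the last joint's range is limited). The gripper opens to 85 mm and grips with 20 to 120 N. Pads are 22 mm wide; open, the fingers measure 114 mm over their backs; the gripper's body (76 mm by 85 mm) begins 54 mm behind the grasp point. The pads swing forward as they close: fully open they stand 13 mm farther back than shut.
Start: joints at [1.028, 0.342, 1.524, -0, 1.275, -0.146], TCP at [202.884, 484.234, 231.322] pointing down, gripper open.
Joint ranges: [-2.53, 2.53], [-0.77, 2.02], [0.04, 2.7], [-1, 4.14], [0.28, 2.66], [-3.11, 3.11]. Speed limits (rad/s): [2.57, 2.57, 3.14, 3.14, 3.14, 3.14].

### API

Orientations are given as a unit quaternion [x, y, z, w].
In Python, from cell import bot, jaws, vision, models gives the robot as it stands. Calls block until the motion is done:
- bot.movep(position, orientation): joint-space move of the TCP to a pose.
- bot.move_straight(position, vel=150, frame=None): straight line of the TCP; frame=None keeps the orientation; vel is the mean speed in mm/s.
- bot.move_j(angles): joint-space move.
- jaws.release() and jaws.close_gripper(): open the fingers fully, or close them until they stop; the grip force is fixed at half the most.
- bot.dwell(seconds).
- bot.inverse_kinematics(position, orientation): joint angles nearest the present ones, or None.
- bot.get_state(): the state.
- vision.camera(name): name is "scene" or "top"; returns (picture, depth): 420x560x3 uint8, red, green, blue; 420x560 float32, mm along the optical axis (not along the pixel's ray), 0 where there is no reading.
- vision.calibration(name): a dict with "fx", "fy", "cx", "cy" (pixels), "xyz" and "attitude" of the camera in the world. Camera axes: x right, y down, z forward; pixel columns grow to the right and rows downward; lengths in mm; the calibration is good to about 2 mm. A picture is of the moment at which its call begins. calibration takes no time and is no camera call.
A pose or a line that the arm cannot do raises bot.Unreachable and nothing moves.
- bot.finish_job(): hands the job in; it is judged then, once.
Trained networks look in the newest picture that a camera, given by its name, has taken for a name from the list of things; names that differ only in an ending like _2 or _b are one class to them, and where a whole thing is asked for, a point or a joint stands for the part that bears it (a point fixed in the world has none). Each returns a list of dicts, best first, with "confidence" (0 to 1); they miss things now and then, are a little off and sometimes report something else, mostly with a low value. They report only what shows in the picture. A call takes as long as a camera call.
- models.search_frame(camera, thing): "xy" ([column, row] in pixels, amid what is visible of it).
The state is a dict: "time": time; "joint_pos": joint angles; "joint_velocities": joint speeds; "effort": joint torques, N m; "tool_pos": TCP position; "tcp_rot": TCP orientation; "contact_force": force on the tool from outside, world axes, zero at the start; "ft_torque": the same for the moment, N m; "finger_gap": finger opening in mm; "grip_force": force on a finger pad.
Only numpy, scipy, OpenCV 4.12 (cv2) and the standard library are available. Lean on these libraries where they do the work, as an engineer would, in place of code of your own. Each camera call takes 0.05 s, during which the arm holds its last target. There are 200 camera calls.

### The job

Get the spooling station ready for a small spool: stand the blue cup inside the station's grey round seat, then stand the orange cup inside the blue one, both upright and right down on the bottom. Then take the black knob of the sprung rod and pull the rod out of its sleeve until the tip of the yellow pointer is over the middle of the red mark on the scale, and finish holding it there against the spring without letting go. Do not shift the red mark, and leave everything else on the bench where it is.

Things in the scene. Friction and masses are not known exactly. Their poses are not given: they have to be found in the camera images.
- station: Fixed spooling station, mm in its frame: origin on the bench under the rod's axis, x along the rod, z up. Dark base plate 12 thick, x -160..190, y -80..55, wing under the seat to y 163. Sleeve 28 thick, x 30..180, axis at y 0, z 95, on two posts. The rod comes out towards -x, roughly towards the robot. Scale rail 20 wide along x at y -58, x -125..25, top z 45. Round seat at x 20, y 110.
- seat_floor (a point): Centre of the inner floor of the grey round seat, an open fixed cup 82 outside, 72 inside; floor 18 above the bench, rim 47 above the bench.
- blue_cup: Loose blue round cup, straight-walled, open at the top, 60 outside, 52 inside, 67 high, floor 5 thick, about 80 g; origin at the centre of its underside, z up. Standing in the seat its rim is 38 above the seat's rim. Starts standing on the bench.
- orange_cup: Loose orange round cup, straight-walled, open at the top, 40 outside, 34 inside, 100 high, floor 5 thick, about 60 g; origin at the centre of its underside, z up. Standing in the blue cup its rim is 38 above the blue rim. Starts standing on the bench.
- pull_knob (a point): Black knob on the rod's end; this point is at the middle of its grip, on the rod's axis, 95 above the bench; axes as the station's: pull it along its -x. Grip 26 thick, 34 long (x -17..17); at its -x end a flange 40 in diameter, 8 thick, behind which fingers can pull; yellow pointer arm 29 behind (x 29..35, reaching to -y). Free below, down to the base plate.
- rod (a joint): How far the rod is pulled out, in m: 0 at rest (pushed home by its spring), stop at 0.130. The inner spring pulls it back with 3.5 N at 0, rising by 70 N/m (about 11 N at 0.107); it does not latch.
- pointer_tip (a point): Lower end of the yellow pointer that moves with the rod: tip 6 long along x and 8 wide, 62 above the bench, 58 to the -y side of the rod. At rest at x +12 in the station's frame; each mm the rod is pulled moves it 1 mm towards station -x.
- mark (a point): Middle of the top of the red mark, a block 16 long (along the rod), 30 wide, on the scale rail; top 57 above the bench, 5 below the pointer's tip. 63 to 107 from the pointer's rest place, towards station -x. Stays where it is unless pushed with over 8 N. Axes as the station's.
- tape: Bystander: red roll of tape lying flat, ring 96 outside, 76 inside, 24 high; origin at the centre of its underside
- oil_bottle: Bystander: small white oil bottle with red cap, standing, 36 in diameter, 100 high; origin at the centre of its underside
- screwdriver: Bystander: screwdriver with orange handle, lying, 190 long; origin under its middle
- line_spool: Bystander: black spool wound with blue line, standing on its flange, 90 in diameter, 60 high; origin at the centre of its underside
- reel: Bystander: small grey and brass fishing reel with a crank, about 50 x 100, 60 high; origin at the centre of its underside
- pliers: Bystander: pliers with red handles lying flat, about 160 long; origin under the pivot

How it is judged (in metres and radians):
On the way, in this order (a step that is already met when the one before it is completed fails the run):
1. the blue cup stands in the seat, let go (horizontal distance between blue_cup and seat_floor below 0.01 m and z of blue_cup in the frame of seat_floor between -0.004 and 0.004 m and angle between blue_cup's own z axis and vertical below 0.1 rad and contact force between the fingers and blue_cup below 0.2 N), for 0.2 s.
2. the orange cup stands in the blue cup, let go (horizontal distance between blue_cup and seat_floor below 0.01 m and z of blue_cup in the frame of seat_floor between -0.004 and 0.004 m and angle between each of blue_cup, orange_cup's own z axis and vertical below 0.1 rad and horizontal distance between orange_cup and blue_cup below 0.01 m and z of orange_cup in the frame of blue_cup between 0.001 and 0.009 m and contact force between the fingers and orange_cup below 0.2 N), for 0.2 s.
3. the rod is pulled out to the mark (x of pointer_tip in the frame of mark between -0.007 and 0.007 m), for 0.2 s.
At the end, for the whole second after the job is handed in: Blue cup upright on the seat's floor, orange cup upright on the blue cup's floor (within 10 mm of centre, 4 mm in height, 0.1 rad), neither touched; pointer tip within 7 mm of the mark's middle along the rod, under 10 mm/s, fingers holding the knob with over 3 N (all of step 2 and all of step 3 and contact force between the fingers and blue_cup below 0.2 N and velocity of joint rod between -0.01 and 0.01 m/s and contact force between the fingers and rod above 3 N); the arm keeps its last pose, push and grip.
It fails at once if the red mark is shifted by more than 5 mm (distance of mark from where it was at the start of the episode above 0.005 m).
It fails at once if a bystander is moved by more than 30 mm (distance of any of tape, oil_bottle, screwdriver, line_spool, reel, pliers from where it was at the start of the episode above 0.03 m).
It also fails if it takes over 72 s, if anything falls off the work surface, if the arm or the gripper's body presses on something with over 40 N, if the wrist force passes 120 N, or if a joint passes its speed limit or range.

## Working session

There is one attempt and no reset: what is moved stays moved. The work goes in short steps, each a Python script; the robot and the scene stay as the last script left them, time stands still between calls to the robot, and variables do not carry over. Pictures are saved under pics/ and viewed, at most 10 in all, crops included, and the job is handed in when it is done.

```bash
mkdir -p pics; ls
cat > h.py <<'E'
import numpy as np, cv2
from cell import bot, jaws, vision, models
from scipy.spatial.transform import Rotation as R
def cam(n):
    p,d=vision.camera(n); c=vision.calibration(n); return p,d,c
def rot(c):
    a=np.array(c["attitude"],float)
    return R.from_quat(a).as_matrix() if a.size==4 else a.reshape(3,3)
def cloud(d,c):
    v,u=np.mgrid[:d.shape[0],:d.shape[1]]
    P=np.stack([(u-c["cx"])/c["fx"]*d,(v-c["cy"])/c["fy"]*d,d],-1)
    W=P@rot(c).T+np.array(c["xyz"]); W[d<=0]=np.nan
    return W
E
python3 - <<'E'
from h import *
for n in("scene","top"):
    p,d,c=cam(n); cv2.imwrite(f"pics/{n}0.png",p[...,::-1]); W=cloud(d,c); np.save(n+"0.npy",W); print(n,c)
    for t in["station","seat_floor","blue_cup","orange_cup","pull_knob","pointer_tip","mark","tape","oil_bottle","screwdriver","line_spool","reel","pliers"]:
        for r in models.search_frame(n,t)[:2]:
            x,y=r["xy"]; print(t,np.round(r["xy"]),round(r["confidence"],2),W[int(y),int(x)].round())
print(bot.get_state())
E
```

```text
cell.py
pics
scene {'fx': 381.43574755749137, 'fy': 381.43574755749137, 'cx': 278.5147466740049, 'cy': 216.75627039423983, 'xyz': array([1426.43617964, -248.55520298,  696.62595243]), 'attitude': array([ 0.70707229,  0.5216013 , -0.28627582, -0.3821348 ])}
station [262. 254.] 0.75 [640. -62.  55.]
seat_floor [263. 254.] 0.6 [640. -57.  54.]
blue_cup [353. 210.] 0.86 [501. 276.  51.]
orange_cup [163. 234.] 0.91 [ 492. -307.   76.]
pull_knob [250. 225.] 0.78 [557. -71.  97.]
pointer_tip [249. 223.] 0.48 [546. -71.  97.]
pointer_tip [229. 227.] 0.37 [ 493. -121.   59.]
mark [228. 229.] 0.54 [ 501. -125.   61.]
tape [378. 250.] 0.96 [663. 285.   4.]
oil_bottle [171. 285.] 0.57 [ 705. -303.   67.]
screwdriver [115. 230.] 0.71 [ 351. -453.   26.]
screwdriver [422. 219.] 0.69 [632. 442.  63.]
line_spool [420. 217.] 0.77 [621. 443.  63.]
reel [106. 278.] 0.65 [nan nan nan]
pliers [376. 197.] 0.59 [397. 425.  12.]
top {'fx': 396.0007064949167, 'fy': 396.0007064949167, 'cx': 279.8007175411869, 'cy': 207.08731575338786, 'xyz': array([ 467.9964294 ,   -6.42974922, 1250.1896266 ]), 'attitude': ar
[... 826 characters left out ...]
4, 'joint_pos': array([ 1.02797627e+00,  3.41981030e-01,  1.52408580e+00,  4.20901155e-06,
        1.27539410e+00, -1.46026858e-01]), 'joint_velocities': array([ 0.00015624,  0.00095107, -0.00181442, -0.00023527,  0.0013964 ,
        0.00033169]), 'effort': array([ 4.46010918e-04, -4.33555055e+01, -2.46275192e+01, -8.98628628e-05,
        2.08437973e-04,  1.46072850e-06]), 'tool_pos': array([202.89828554, 484.2371272 , 231.33632681]), 'tcp_rot': array([1.97098237e-01, 9.80383741e-01, 6.26724421e-05, 2.03429500e-05]), 'contact_force': array([-0.15872466, -1.06328099, -0.29483665]), 'ft_torque': array([ 0.00409419, -0.06889427,  0.01731101]), 'grip_force': 0.0, 'finger_gap': 85.41234097125998}
```

View pics/scene0.png

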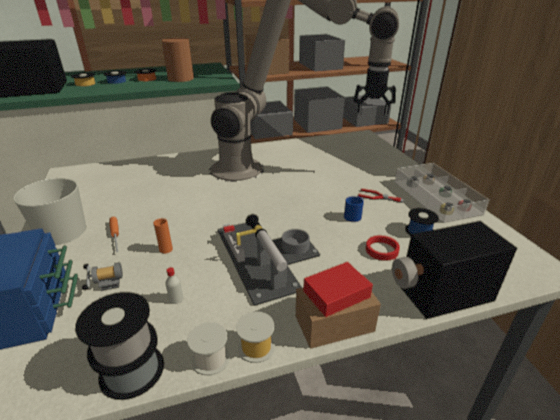

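View pics/top0.png

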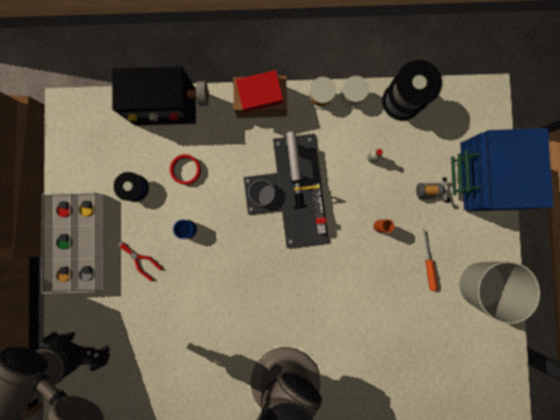

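The scene view shows the station at about (265,245), with the seat at (295,240), the blue cup at (353,208) and the orange cup at (163,235). In the top view the seat is at (263,192), blue at (185,229), orange at (384,226), the knob at (298,200), the pointer at (318,187) and the mark at (321,226). Next I fit the geometry.

```bash
cat > fit.py <<'E'
from h import *
from scipy.optimize import least_squares
def ring(W,c,rad,z0,z1,ri,ro,step=3):
    P=W.reshape(-1,3); P=P[np.isfinite(P[:,0])]
    for _ in range(8):
        q=P[(P[:,2]>z0)&(P[:,2]<z1)]; r=np.hypot(*(q[:,:2]-c).T); q=q[r<ro+step+4]
        s=least_squares(lambda x:np.maximum(0,np.hypot(*(q[:,:2]-x).T)-ro)+np.maximum(0,ri-np.hypot(*(q[:,:2]-x).T)),c,loss='soft_l1'); c=s.x
    return c.round(1),len(q),np.percentile(q[:,2],[10,50,90]).round(1) if len(q) else None
E
python3 - <<'E'
from fit import *
for n in("top","scene"):
    W=np.load(n+"0.npy"); p=cv2.imread(f"pics/{n}0.png"); print(n)
    print("blue",ring(W,np.array([495.,288]),30,60,75,26,30))
    print("orange",ring(W,np.array([478.,-298]),20,92,108,17,20))
    print("seat",ring(W,np.array([590.,45]),41,41,53,36,41))
    h=cv2.cvtColor(p,cv2.COLOR_BGR2HSV)
    B=(W[...,0]>380)&(W[...,0]<800)&(W[...,1]>-190)&(W[...,1]<0)
    red=B&((h[...,0]<8)|(h[...,0]>172))&(h[...,1]>120)&(h[...,2]>60)
    yel=B&(h[...,0]>15)&(h[...,0]<35)&(h[...,1]>110)&(h[...,2]>60)
    for nm,m in(("red",red),("yel",yel)):
        v,u=np.nonzero(m); print(nm,len(v),np.c_[u,v].mean(0)); print(np.c_[u,v,W[m].round(0)].astype(int)[:60].tolist())
    B=(W[...,0]>400)&(W[...,0]<830)&(W[...,1]>-140)&(W[...,1]<130)
    q=W[B&(W[...,2]>100)&(W[...,2]<125)]; print("rod top",len(q))
    # sleeve/rod line
    l=cv2.fitLine(q[:,:2].astype(np.float32),cv2.DIST_HUBER,0,.01,.01).ravel(); print(l,np.arctan2(l[1],l[0]))
    q=W[B&(W[...,2]>7)&(W[...,2]<17)]; print("plate",cv2.minAreaRect(q[:,:2].astype(np.float32)),len(q))
E
```

```text
top
blue (array([479. , 293.6]), 99, array([62.9, 66.9, 70. ]))
orange (array([ 471.2, -308.7]), 61, array([ 94. ,  99. , 102.8]))
seat (array([583.7,  56.6]), 135, array([43.8, 47.1, 50.1]))
red 75 [320.48       220.18666667]
[[320, 217, 504, -121, 48], [321, 217, 504, -124, 47], [322, 217, 504, -128, 43], [323, 217, 505, -134, 11], [324, 217, 505, -137, 10], [325, 217, 505, -140, 13], [315, 218, 502, -109, 15], [316, 218, 502, -110, 39], [317, 218, 501, -113, 44], [318, 218, 501, -115, 46], [319, 218, 501, -118, 46], [320, 218, 501, -120, 60], [321, 218, 501, -124, 55], [322, 218, 500, -126, 58], [323, 218, 500, -129, 57], [324, 218, 500, -132, 58], [325, 218, 501, -140, 10], [315, 219, 498, -105, 57], [316, 219, 498, -108, 60], [317, 219, 498, -111, 57], [318, 219, 498, -114, 56], [319, 219, 498, -117, 59], [320, 219, 498, -120, 55], [321, 219, 498, -123, 55], [322, 219, 498, -127, 54], [323, 219, 497, -129, 55], [324, 219, 497, -133, 53], [325, 219, 497, -135, 56], [326, 219, 499, -145, -2], [315, 220, 495, -106, 50], [316, 220, 495, -108, 60], [317, 220, 495, -111, 60], [318, 22
[... 5495 characters left out ...]
, 464, -75, 15], [244, 231, 587, -94, 101], [245, 231, 587, -91, 101], [246, 231, 589, -89, 101], [247, 231, 588, -86, 100], [248, 231, 590, -84, 101], [249, 231, 590, -81, 101], [250, 231, 588, -78, 99], [251, 231, 590, -75, 99], [252, 231, 589, -72, 98], [253, 231, 591, -70, 99], [254, 231, 588, -67, 96], [255, 231, 587, -64, 95], [256, 231, 607, -65, 109], [238, 232, 464, -91, 14], [239, 232, 466, -88, 15], [240, 232, 591, -106, 103], [241, 232, 590, -103, 102], [242, 232, 591, -101, 102]]
rod top 633
[ 9.94330168e-01  1.06337085e-01  6.53249939e+02 -5.31237793e+01] 0.106538504
plate ((623.3942260742188, -21.043167114257812), (263.32623291015625, 411.581787109375), 85.72433471679688) 2547
```

Run:
```python
import cv2
t=cv2.imread("pics/top0.png")[120:255,235:345]; s=cv2.imread("pics/scene0.png")[200:310,205:330]
import numpy as np
a=cv2.resize(t,None,fx=4,fy=4,interpolation=2)*1.0; b=cv2.resize(s,None,fx=3.2,fy=3.2,interpolation=2)
o=np.zeros((540,800+40,3)); o[:a.shape[0],:a.shape[1]]=a*1.5; o[:b.shape[0],440:440+b.shape[1]]=b*1.2
cv2.imwrite("pics/crop0.png",np.clip(o[:,:800],0,255))
```

```text
[ WARN:0@0.045] global loadsave.cpp:1063 imwrite_ Unsupported depth image for selected encoder is fallbacked to CV_8U.
```

View pics/crop0.png

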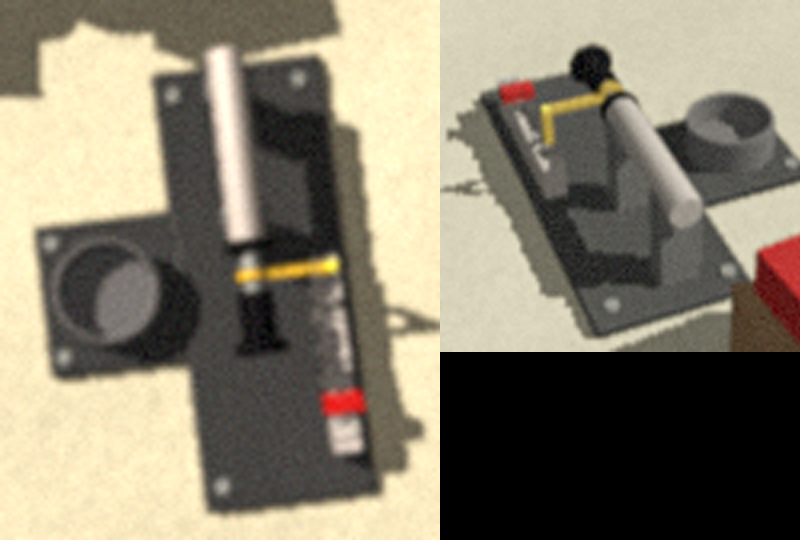

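```bash
cat > st.py <<'E'
from fit import *
def st(W,p,pose): # xy->station
    a=pose[2]; d=W[...,:2]-pose[:2]; return np.stack([d[...,0]*np.cos(a)+d[...,1]*np.sin(a),-d[...,0]*np.sin(a)+d[...,1]*np.cos(a)],-1)
def run(n,seat,W,p):
    h=cv2.cvtColor(p,cv2.COLOR_BGR2HSV); a=.1
    pose=np.array([seat[0]-20*np.cos(a)+110*np.sin(a),seat[1]-20*np.sin(a)-110*np.cos(a),a])
    red=((h[...,0]<8)|(h[...,0]>172))&(h[...,1]>120)&(h[...,2]>60)&(W[...,2]>52)&(W[...,2]<64)
    yel=(h[...,0]>15)&(h[...,0]<35)&(h[...,1]>100)&(W[...,2]>90)&(W[...,2]<112)
    for _ in range(4):
        s=st(W,p,pose); z=W[...,2]
        sl=W[(abs(s[...,0]-105)<70)&(abs(s[...,1])<22)&(z>97)&(z<114)]
        mk=W[red&(abs(s[...,1]+58)<22)&(s[...,0]<-30)&(s[...,0]>-130)]
        ar=W[yel&(abs(s[...,0]-12)<15)&(s[...,1]<-12)&(s[...,1]>-65)]
        def f(x):
            q=lambda P:st(P,p,x)
            dz=lambda v,w:np.sign(v)*np.maximum(0,abs(v)-w)
            se=q(np.array(seat))-[20,110]
            r=q(sl)[:,1]; r2=r.mean() 
            return np.r_[se*3,dz(r,14)*.3,r2*3,(q(mk)[:,1].mean()+58)*2,(q(ar)[:,0].mean()-12)*1]
        pose=least_squares(f,pose).x
    m=st(mk,p,pose); A=st(ar,p,pose); S=st(sl,p,pose)
    print(n,"pose",pose.round(3),"seat",st(np.array(seat),p,pose).round(1),"sleeve y",np.percentile(S[:,1],[2,50,98]).round(1))
    print(" mark x",np.percentile(m[:,0],[3,50,97]).round(1),m[:,0].mean().round(1),"y",np.percentile(m[:,1],[3,50,97]).round(1),"arm x",np.percentile(A[:,0],[3,50,97]).round(1),A[:,0].mean().round(1),len(mk),len(ar))
    return pose
if __name__=="__main__":
    for n,seat in(("top",(583.7,56.6)),("scene",(584.6,54.8))):
        run(n,seat,np.load(n+"0.npy"),cv2.imread(f"pics/{n}0.png"))
    print(bot.inverse_kinematics([584,56,180],[1,0,0,0]))
E
python3 st.py
```

```text
top pose [ 5.74704e+02 -5.46960e+01  1.00000e-01] seat [ 20.1 109.8] sleeve y [-13.3   0.4  12.9]
 mark x [-95.3 -88.  -80.8] -88.0 y [-71.9 -57.7 -44.1] arm x [ 8.9 11.6 15. ] 11.5 53 37
scene pose [ 5.73872e+02 -5.74770e+01  8.10000e-02] seat [ 19.7 111. ] sleeve y [-12.7  -2.2  16.2]
 mark x [-91.2 -80.8 -76.5] -82.0 y [-72.7 -58.3 -44. ] arm x [10.  14.6 17. ] 14.3 48 60
[-3.49973687e-02  4.96917234e-01  1.42544584e+00 -4.44089210e-16
  1.21922958e+00  1.53579896e+00]
```

```bash
cat >> h.py <<'E'
A=0.1; Q=(R.from_euler('z',A)*R.from_quat([1,0,0,0])).as_quat()
S0=np.array([574.7,-54.7])
def W_(x,y): return S0+[x*np.cos(A)-y*np.sin(A),x*np.sin(A)+y*np.cos(A)]
def say(*a):
    s=bot.get_state(); print(*a,"t%.1f"%s["time"],s["tool_pos"].round(1),"gap%.1f"%s["finger_gap"],"gf%.1f"%s["grip_force"],s["contact_force"].round(1))
E
python3 - <<'E'
from h import *
bx,by=479.2,292.7; seat=(584.1,55.8)
bot.movep([bx,by,150],Q); bot.move_straight([bx,by,35]); jaws.close_gripper(); say("grip")
bot.move_straight([bx,by,170],vel=250); say("lift")
bot.movep([*seat,150],Q); say("over")
p,d,c=cam("top"); cv2.imwrite("pics/t1.png",p[...,::-1]); np.save("top1.npy",cloud(d,c))
p,d,c=cam("scene"); cv2.imwrite("pics/s1.png",cv2.resize(p[150:300,180:380,::-1],None,fx=4,fy=4)); np.save("scene1.npy",cloud(d,c))
E
```

```text
grip t4.5 [480.1 293.1  36.3] gap57.3 gf64.8 [-0.6  0.4  5.2]
lift t5.2 [478.4 292.3 168.9] gap57.6 gf64.0 [-0.3 -0.6 -0.6]
over t6.2 [583.5  56.9 149.4] gap57.6 gf64.0 [ 0.5  0.5 -1.1]
```

View pics/s1.png

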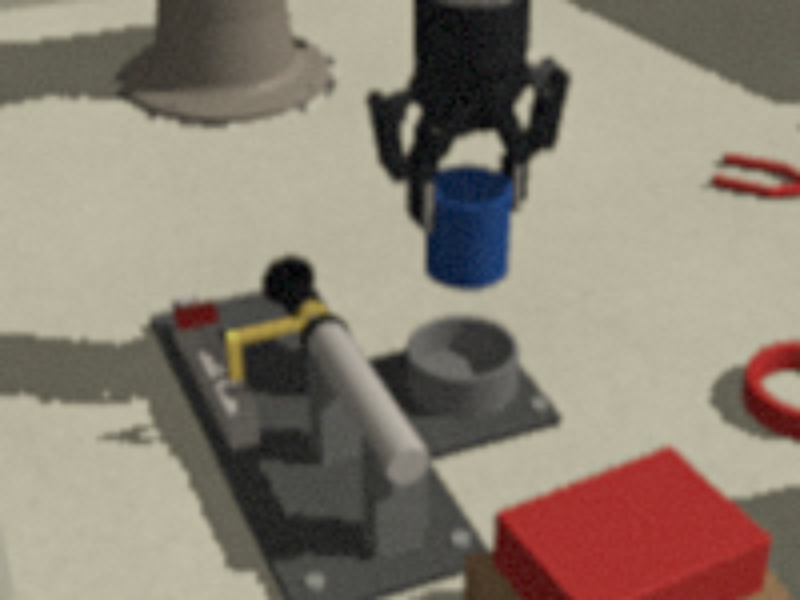

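The crop shows the blue cup held upright at (468,230), right above the seat at (462,360). I'll lower it.

Run:
```python
from h import *
from fit import ring
seat=[584.1,55.8]
bot.move_straight([*seat,70],vel=120); bot.move_straight([*seat,56],vel=50); say("near"); bot.move_straight([*seat,54],vel=20); say("down")
jaws.release(); bot.dwell(.2); say("rel")
bot.move_straight([*seat,200],vel=250)
ox,oy=471.7,-309.5
bot.movep([ox,oy,190],Q); say()
for n in("top","scene"):
    p,d,c=cam(n); W=cloud(d,c)
    print(n,"blue",ring(W,np.array(seat),30,78,92,26,30),"orange",ring(W,np.array([ox,oy]),20,92,108,17,20))
    cv2.imwrite(f"pics/{n}2.png",p[...,::-1])
```

```text
near t7.5 [583.9  55.8  55.7] gap57.7 gf64.0 [ 0.7  0.5 -0.5]
down t7.8 [584.4  55.8  54.3] gap57.9 gf64.2 [ 0.1 -0.6  1.2]
rel t8.4 [584.1  55.8  54. ] gap85.6 gf0.0 [0.2 0.  0.8]
t10.5 [ 472.2 -308.6  189.8] gap85.2 gf0.0 [-0.  -0.9 -0.4]
top blue (array([583.3,  56.4]), 88, array([81.7, 85.1, 87.8])) orange (array([ 471.3, -309.2]), 12, array([ 95.1,  99.9, 102.6]))
scene blue (array([584.9,  54.9]), 157, array([79.5, 84.3, 88.4])) orange (array([ 471.7, -310.5]), 107, array([ 93.1,  98.4, 103.1]))
```

Run:
```python
from h import *
from fit import ring
b=[584.1,55.7]; ox,oy=471.7,-309.6
bot.move_straight([ox,oy,68]); jaws.close_gripper(); say("grip")
bot.move_straight([ox,oy,270],vel=250); bot.movep([*b,230],Q); say("over")
bot.move_straight([*b,115],vel=150)
p,d,c=cam("scene"); cv2.imwrite("pics/s3.png",cv2.resize(p[130:280,200:400,::-1],None,fx=4,fy=4))
W=cloud(d,c); print("orange",ring(W,np.array(b),20,140,156,17,20)); say()
```

```text
grip t12.1 [ 472.1 -310.    68.8] gap38.4 gf60.5 [-1.1  0.8  6.4]
over t14.5 [584.2  54.5 230. ] gap38.3 gf60.1 [-0.3 -0.5 -0.5]
orange (array([585.2,  54.4]), 124, array([141. , 147.1, 151.5]))
t15.4 [584.9  55.5 116.2] gap38.2 gf60.1 [0.1 0.2 0.2]
```

View pics/s3.png

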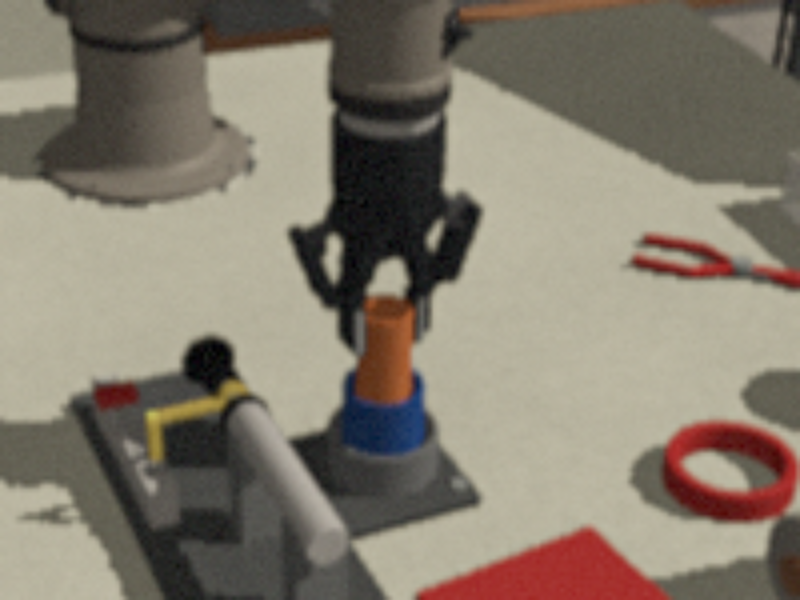

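The orange cup, at (388,350), is going into the blue one, at (383,410), upright and centred. I'll lower it and release, then move above the knob.

Run:
```python
from h import *
from fit import ring
b=[584.1,55.7]
bot.move_straight([*b,95],vel=80); bot.move_straight([*b,92],vel=20); say("down")
jaws.release(); bot.dwell(.2); say("rel"); bot.move_straight([*b,230],vel=250)
k=W_(-25,0); print(k)
bot.movep([*W_(-110,-10),200],Q); say()
for n in("top","scene"):
    p,d,c=cam(n); W=cloud(d,c); np.save(n+"4.npy",W); cv2.imwrite(f"pics/{n}4.png",p[...,::-1])
    print(n,"blue",ring(W,np.array(b),30,80,90,26,30),"orange",ring(W,np.array(b),20,115,130,17,20))
    s=W[...,:2]-S0; x=s@[np.cos(A),np.sin(A)]; y=s@[-np.sin(A),np.cos(A)]
    m=(abs(x+25)<45)&(abs(y)<26)&(W[...,2]>80)&(W[...,2]<120)
    xb=np.round(x[m]/4)*4
    for v in np.unique(xb): q=y[m][xb==v]; print(int(v),len(q),np.percentile(q,[3,97]).round(1),W[...,2][m][xb==v].max().round(1))
```

```text
down t16.1 [584.2  55.7  92.1] gap38.2 gf60.1 [-0.3  0.4 -0.2]
rel t16.9 [584.1  55.7  92. ] gap85.3 gf0.0 [-0.8 -0.  -0.1]
[549.82489587 -57.19583542]
t18.3 [466.9 -75.4 199.7] gap85.4 gf0.0 [ 0.1 -0.6  0.6]
top blue (array([583.3,  57.1]), 87, array([82.6, 85.3, 88.2])) orange (array([583.4,  55.9]), 53, array([119.8, 123.2, 125.6]))
-20 1 [11.3 11.3] 99.3
-16 6 [-12.6  10.9] 106.5
-12 14 [-10.1  11.9] 109.6
-8 10 [-10.   11.7] 109.2
-4 15 [-11.2  12.2] 110.3
0 5 [-5.8  5.6] 108.5
4 9 [-5.9  5.3] 104.6
8 14 [-20.9   9.3] 111.2
12 15 [-23.8   9. ] 109.8
16 8 [-25.2   6.3] 106.4
20 4 [-5.1  5.7] 105.0
scene blue (array([581.6,  55.3]), 124, array([81.7, 85.9, 88.8])) orange (array([583.7,  54.6]), 110, array([116.2, 121.8, 126.4]))
-48 2 [2.5 5.3] 116.7
-44 7 [-20.   -0.3] 116.9
-40 32 [-18.9  15. ] 118.6
-36 34 [-19.6  16.3] 117.5
-32 8 [-12.9   6.4] 112.6
-28 7 [-13.7   1.3] 110.9
-24 5 [-8.3  5.6] 111.2
-20 11 [-13.4   5.3] 110.8
-16 8 [-14.2   8.9] 111.3
-12 8 [-13.8  -2.2] 110.7
-8 5 [-11.    5.9] 111.1
-4 17 [-13.8   9.8] 112.2
0 14 [-10.5   5.2] 111.9
8 7 [-21.9   7.6] 109.5
12 25 [-24.3   1.4] 110.7
16 9 [-11.1   5.7] 110.6
20 1 [-0.8 -0.8] 107.0
```

```bash
cat >> st.py <<'E'
def look(tag):
    out=[]
    for n in("top","scene"):
        p,d,c=cam(n); p=np.ascontiguousarray(p[...,::-1]); cv2.imwrite(f"pics/{n}{tag}.png",p); W=cloud(d,c); z=W[...,2]
        h=cv2.cvtColor(p,cv2.COLOR_BGR2HSV); s=st(W,p,np.array([*S0,A]))
        red=((h[...,0]<8)|(h[...,0]>172))&(h[...,1]>120)&(h[...,2]>60)&(z>50)&(z<64)&(abs(s[...,1]+58)<22)&(s[...,0]<-30)&(s[...,0]>-130)
        yel=(h[...,0]>15)&(h[...,0]<35)&(h[...,1]>100)&(z>90)&(z<112)&(s[...,1]<-25)&(s[...,1]>-65)&(s[...,0]>-120)
        print(n,"mark",np.percentile(s[red][:,0],[3,50,97]).round(1) if red.any() else None,red.sum(),"arm",np.percentile(s[yel][:,0],[3,50,97]).round(1) if yel.any() else None,s[yel][:,0].mean().round(1) if yel.any() else None,yel.sum())
E
python3 - <<'E'
from st import *
k=W_(-23,0.3); bot.movep([*k,170],Q); bot.move_straight([*k,76],vel=150); say("at"); jaws.close_gripper(); say("grip")
for dx in(10,45,90):
    bot.move_straight([*W_(-23-dx,0.3),76],vel=60); say(dx)
look(5)
E
```

```text
at t19.7 [552.3 -57.   77.1] gap85.2 gf0.0 [ 0.1  0.3 -0.1]
grip t20.2 [552.1 -57.7  76.7] gap24.6 gf58.7 [-2.5 -5.8  4.2]
10 t20.6 [543.4 -58.6  76.7] gap24.2 gf59.0 [ 4.6 -4.2  0.3]
45 t21.3 [509.3 -61.9  76.7] gap24.8 gf58.9 [ 6.5 -2.5 -1. ]
90 t22.2 [465.4 -66.1  76.7] gap24.3 gf59.0 [ 9.8 -0.7 -3.4]
top mark None 0 arm None None 0
scene mark [-94.2 -82.9 -79.6] 40 arm [-77.6 -73.9 -71.3] -73.9 32
```

Run:
```python
from st import *
bot.move_straight([*W_(-23-100,0.3),76],vel=50); bot.dwell(.3); say()
look(6)
a=cv2.imread("pics/scene6.png")[195:255,200:290]; b=cv2.imread("pics/top6.png")[195:255,275:345]
o=np.hstack([cv2.resize(a,(450,300),interpolation=2),cv2.resize(b,(350,300),interpolation=2)]); cv2.imwrite("pics/c6.png",np.clip(o*1.4,0,255).astype(np.uint8))
```

```text
t22.9 [455.7 -67.1  76.7] gap24.2 gf59.2 [ 9.4 -0.5 -4.2]
top mark [-88.  -86.6 -85.2] 2 arm [-84.5 -84.3 -84.2] -84.3 2
scene mark [-90.3 -82.1 -78.7] 49 arm [-86.3 -83.8 -81.3] -83.9 32
```

View pics/c6.png

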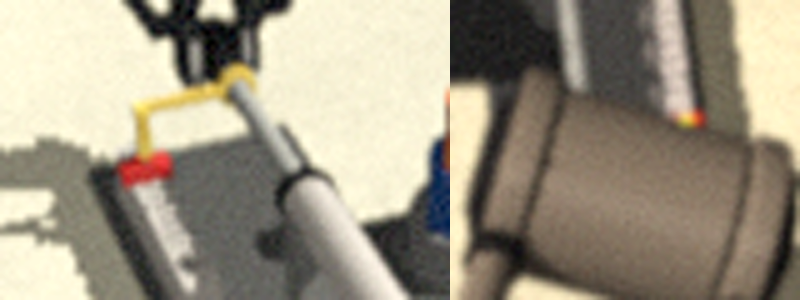

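Run:
```python
from st import *
c=vision.calibration("scene"); M=rot(c)
def pr(x,y,z):
    P=(np.array([*W_(x,y),z])-c["xyz"])@M; return np.array([c["fx"]*P[0]/P[2]+c["cx"],c["fy"]*P[1]/P[2]+c["cy"]]).round(1)
for n in("scene0","scene6"):
    p=cv2.imread(f"pics/{n}.png"); W=np.load("scene0.npy"); h=cv2.cvtColor(p,cv2.COLOR_BGR2HSV)
    yel=(h[...,0]>15)&(h[...,0]<35)&(h[...,1]>100); red=((h[...,0]<8)|(h[...,0]>172))&(h[...,1]>120)&(h[...,2]>60)
    v,u=np.nonzero(red[215:245,215:245]); print(n,"red bbox",u.min()+215,u.max()+215,v.min()+215,v.max()+215,"mean",u.mean()+215,v.mean()+215)
    v,u=np.nonzero(yel[205:260,215:265]); u+=215;v+=205; print(" yel tip",[(int(a),int(b)) for a,b in zip(u,v) if b>=np.sort(v)[-8]],"left",u.min())
    if n=="scene0":
        z=W[...,2]; s=st(W,p,np.array([*S0,A])); m=yel&(z>90)&(z<112)&(s[...,1]<-25)&(s[...,1]>-65)&(abs(s[...,0])<40); print(" rest arm mean",s[m][:,0].mean())
print("pred tip rest",pr(12,-58,62),"tip at100",pr(-88,-58,62),"mark top corners",[pr(-88+a,-58+b,57).tolist() for a in(-8,8) for b in(-15,15)],"front low",pr(-80,-73,45))
say()
```

```text
scene0 red bbox 224 234 225 232 mean 228.75438596491227 228.3859649122807
 yel tip [(237, 242), (238, 242), (239, 242), (240, 242), (237, 243), (238, 243), (239, 243), (240, 243), (238, 244), (239, 244), (240, 244)] left 236
 rest arm mean 12.478925872505707
scene6 red bbox 223 234 225 232 mean 228.62962962962962 228.48148148148147
 yel tip [(228, 223), (229, 223), (228, 224), (229, 224), (227, 225), (228, 225), (229, 225), (230, 225)] left 227
pred tip rest [239.2 244.9] tip at100 [228.8 226. ] mark top corners [[223.3, 227.1], [233.0, 224.9], [224.8, 230.0], [234.6, 227.7]] front low [225.1 233.3]
t23.0 [455.7 -67.   76.7] gap24.3 gf59.2 [ 9.6  0.4 -3.8]
```

Under the spring load the arm sits 3.4 mm short of its command. Tool travel is 96.9 mm and vision gives 96.4 mm. I need about 100 mm, so I'll compensate.

Run:
```python
from st import *
bot.move_straight([*W_(-23-103.3,0.3),76],vel=30); bot.dwell(.5); say()
print("travel",np.hypot(*(bot.get_state()["tool_pos"][:2]-[552.1,-57.7])))
look(7)
from fit import ring
p,d,c=cam("scene"); W=cloud(d,c)
print(ring(W,np.array([584.1,55.7]),30,80,90,26,30),ring(W,np.array([584.1,55.7]),20,115,130,17,20))
```

```text
t23.8 [452.4 -67.4  76.7] gap24.2 gf59.4 [10.6  0.  -3.6]
travel 100.15379324803193
top mark [-90.2 -82.2 -80.5] 12 arm [-90.4 -87.3 -86.8] -88.0 4
scene mark [-92.2 -82.6 -79.2] 49 arm [-91.1 -87.  -84.3] -87.3 31
(array([581.3,  55.3]), 128, array([80.9, 85.8, 88.9])) (array([583.5,  54.2]), 106, array([116.7, 122.2, 126.2]))
```

View pics/scene7.png

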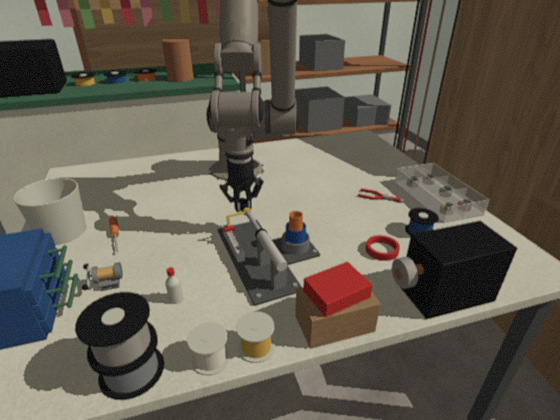

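The picture shows the nested cups upright in the seat at (296,232). The gripper holds the knob near (240,205), and the pointer is over the red mark at (230,228).

```bash
python3 -c "
from h import *
say(); print(bot.finish_job())"
```

```text
t23.9 [452.4 -67.3  76.7] gap24.3 gf59.4 [10.7  0.9 -4.4]
the job is handed in; nothing more can be done
None
```

The job is handed in after about 24 s (the hand-in returned no verdict): both cups measured upright and nested in the seat, and the arm is holding the rod about 100 mm out, with the pointer within about 2 mm of the red mark's middle by the camera fits.

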